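# Refit the formula dispenser and click its cap home

## Task

Put the washed formula dispenser back together: stand the clear jar upright on the dispenser stand with the two holes of its flange over the two pegs, fully home, and let go of it; then press the green snap cap, bar upwards, onto the jar's neck until it clicks down. Keep pressing down on the cap firmly after the click (about 10 N) and finish like that, still pressing, without letting go or backing off. Leave the two bottles and the teat case where they are.

Things in the scene. Friction and masses are not known exactly. Their poses are not given: they have to be found in the camera images.
- stand: Grey dispenser stand on suction feet, fixed: foot 130 (x) x 112 x 12 mm, an 80 mm wide column at its +x side, and above it a head 126 x 112 mm, its flat top 175 mm above the shelf; a green dosing knob on the head reaches 78 mm from the origin along -x. Origin: middle of the foot's underside, z up. Its y axis is the line of the two pegs.
- stand_seat (a point): Middle of the flat top of the stand's head, half way between the two green upright pegs, 175 mm above the stand's origin, where the jar's origin belongs; the pegs stand 39 mm to either side of it along the stand's y axis, 8 mm thick and 13 mm high, the upper 6 mm tapering to 4 mm.
- hopper: Jar of the dispenser, loose, 0.11 to 0.22 kg, upright on the shelf: dark flange 60 (x) x 100 (y) x 10 mm with two 11 mm through holes 39 mm either side along its y axis; above it a clear square body 60 x 60 mm, flat sides across x and y, up to the shoulder 78 mm above the underside; then a white round neck 18 mm high. Origin: centre of the underside, z up. A half turn makes no difference.
- hopper_mouth (a point): Centre of the neck's rim, 96 mm above the jar's origin. Neck 34 mm across at the rim, widening to a 41 mm bead 9 mm lower, then 37 mm. The cap laid loosely on the neck stands 8 to 9 mm above home; pressed straight down it resists with some 7 to 19 N and gives way with a click 3 to 4 mm above home. At home its flat top is 4 mm above the rim, its origin 79.5 mm above the jar's.
- cap: Green snap cap, loose, 45 g, on its skirt with the bar up: round, 57 mm across, flat top 20.5 mm above its origin, on it a pull bar 36 mm long (cap's x axis), 12 mm thick (cap's y axis), reaching 42.5 mm above the origin. Origin: centre of the skirt's lower edge, z up. Inside, six springy tongues catch under the bead of the neck. Any yaw will do.
- bottle_bay: Empty glass baby bottle, loose, 52 mm across, 112 mm high, standing on the stand's foot under the chute. Origin: centre of its underside.
- bottle_spare: Empty glass baby bottle, loose, 52 mm across, 112 mm high, standing on the shelf. Origin: centre of its underside.
- teat_case: Blue silicone teat case, loose, 90 x 64 x 42 mm, flat on the shelf. Origin: centre of its underside.
- warmer: Grey bottle warmer with a dark front knob, fixed, 130 mm across, 140 mm high; its knob reaches 88 mm from its origin towards -x. Origin: centre of its underside.
Things that resemble listed ones, but are neither listed nor needed, are in the scene too. Leave any yellow look-alike of the stand alone. There is more than one size of the hopper; the job needs the smaller.

How it is judged:
By the outcome, as a careful person would: the job done as asked, in the order asked, and still so for the second after the job is handed in, while the arm keeps its last pose, push and grip.
It also fails if it takes over 67 s, if anything falls off the work surface, if the arm or the gripper's body presses on something with over 40 N, if the wrist force passes 120 N, or if a joint passes its speed limit or range.

## Robot

A 6-joint arm with a two-finger parallel gripper is mounted at the origin on the work surface. World frame = base frame: x ahead of the robot, y to its left, z up, the work surface at z = 0. Lengths are in m, angles in degrees, forces in N, time in s.
With the tool pointing down it reaches from about 0.375 to 0.9 m from the base axis. Payload 3.1 kg.
Tool frame: the origin (TCP) lies at the very end of the fingers, on their centre line; the grasp point (between the pads) lies 19 mm behind it; z points along the fingers, y is the direction in which the jaws open and shut (so a half turn about z gives the same grasp; the last joint's range is limited). The gripper opens to 87 mm and grips with 3 to 60 N. Pads are 19 mm wide; open, the fingers measure 117 mm over their backs; the gripper's body (75 mm by 190 mm) begins 51 mm behind the grasp point.
Start: joints at [-82.649, 30.224, 82.088, -0, 67.689, -10.227], TCP at [0.189, -0.596, 0.223] pointing down, gripper open.
Joint ranges: [-176.69, 176.69], [-43.24, 126.21], [12.49, 139.97], [-82, 262], [0, 151.66], [-163.58, 163.58]. Speed limits (degrees/s): [159.86, 159.86, 180, 180, 180, 180].

## Interface

Orientations are given as a 3x3 rotation matrix whose columns are the frame's x, y, z axes.
In Python, from rig import bot gives the robot as it stands. The module is installed in compiled form; this text tells all that it offers.
- The arm moves only by the tool play_rows, never from a script. Its argument "targets" is a list of rows, each a list of 7 numbers: the closure, from 0 (fully open) to 1 (shut), then the shift along the world's x, y, z in m, then the turn, a rotation vector about the world's x, y, z in rad. A call has 1 to 12 rows; each row shifts and turns the commanded pose from where the row before left it; what a row does not reach is not made up. A row lasts 1/8 s, in which the tool goes at most 62.5 mm and 10.7 degrees, less where a joint would pass 70% of its speed; a pose out of reach is approached as far as the arm can. A call with a gripper value outside its range is refused whole. The fingers move at their own pace and stop on an object; the grip force is fixed at half the most. Time passes only in rows, so rows that do not move let the fingers close. It gives the time, the measured TCP pose, the force and the opening at its end, in the units of the state.
- bot.read_state(): the state, without advancing time (a new reading comes with each control period).
- bot.capture(name): name is "side" or "top"; returns the picture (420x560x3 uint8, blue, green, red); there is no depth.
- bot.get_calibration(name): a dict with "fx", "fy", "cx", "cy" (pixels), "R" (3x3) and "t" (3): a world point X has camera coordinates R X + t. Camera axes: x right, y down, z forward; pixel columns grow to the right and rows downward; lengths in m; the calibration is good to about 2 mm. A picture is of the moment at which its call begins. get_calibration takes no time and is no camera call.
- bot.hand_in(): hands the job in, once; it reports no verdict.
The state is a dict: "time_s": time; "joint_positions": joint angles; "qvel": joint speeds; "tau": joint torques, N m; "position": TCP position; "tcp_rot": TCP orientation; "force": force on the tool from outside, world axes, zero at the start; "moment": the same for the moment, N m; "opening": opening from 0.0 (shut) to 1.0 (fully open).
Only numpy, scipy, OpenCV 4.12 (cv2) and the standard library are available. Lean on these libraries where they do the work, as an engineer would, in place of code of your own. Each camera call takes 0.05 s, during which the arm holds its last target. There are 200 camera calls.

## Working session

There is one attempt and no reset: what is moved stays moved. The work goes in short steps, Python scripts to look and compute and a tool call to move; the robot and the scene stay as the last step left them, time stands still between calls to the robot, and variables do not carry over. Pictures are saved under pics/ and viewed, about 8 in all and at most 12, crops included, and the job is handed in when it is done.

Besides the shell and the picture viewer there is one more tool, called after "Request:" as a command line: name --pt "numbers of a row" for each row, then --argument value for the rest. play_rows: Moves the arm, as the interface text tells. Its arguments: {"type":"object","properties":{"targets":{"type":"array","items":{"type":"array","items":{"type":"number"}}}},"required":["targets"]}

```bash
mkdir -p pics; cat > h.py <<'E'
import numpy as np,cv2
from rig import bot
def ray(n,u,v):
    c=bot.get_calibration(n);R=np.array(c["R"]);t=np.array(c["t"])
    d=R.T@np.array([(u-c["cx"])/c["fx"],(v-c["cy"])/c["fy"],1]);return -R.T@t,d
def onz(n,u,v,z):
    o,d=ray(n,u,v);return o+d*(z-o[2])/d[2]
def proj(n,X):
    c=bot.get_calibration(n);p=np.array(c["R"])@np.array(X)+np.array(c["t"])
    return np.array([c["fx"]*p[0]/p[2]+c["cx"],c["fy"]*p[1]/p[2]+c["cy"]])
E
python3 - <<'E'
from h import *
for n in("side","top"):
    im=bot.capture(n);cv2.imwrite(f"pics/{n}0.png",im)
    c=bot.get_calibration(n);R=np.array(c["R"]);print(n,c["fx"],-R.T@np.array(c["t"]),R[2])
s=bot.read_state();print(s["time_s"],s["position"],s["tcp_rot"],s["opening"])
E
```

```text
side 426.29088327003626 [0.02080425 0.61090487 0.6867143 ] [ 0.54242837 -0.62685977 -0.55930161]
top 401.3528130901684 [ 0.44059898 -0.01627572  1.11248285] [ 0.11176175 -0.0084472  -0.99369913]
0.1 [ 0.18871756 -0.59514801  0.22166076] [[ 9.53303312e-01  3.02014481e-01 -2.22369168e-04]
 [ 3.02014330e-01 -9.53301407e-01  1.94222057e-03]
 [ 3.74593897e-04 -1.91868398e-03 -9.99998089e-01]] 1.0022607535990387
```

View pics/side0.png

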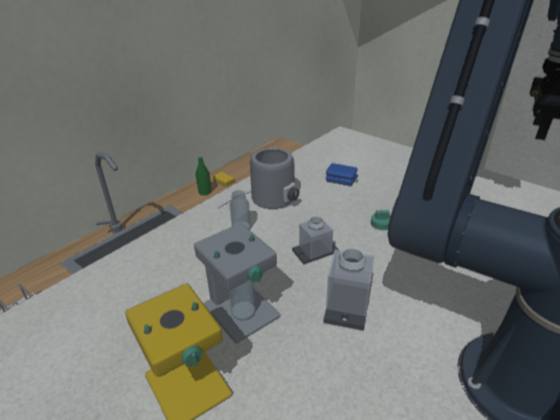

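View pics/top0.png

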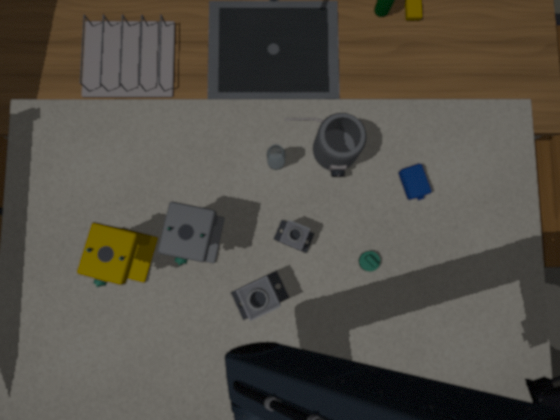

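The side view shows the grey stand (235,250), the yellow look-alike (173,320), two jars at (316,238) and (350,285), the cap at (382,219), the case at (342,174) and the warmer at (272,178). The top view has the stand at (190,232), jars at (295,235) and (260,295), and the cap at (370,260). The jar at top (295,235) looks like the smaller one. I'll measure it and confirm in an enlarged crop.

```bash
python3 - <<'E'
from h import *
t=cv2.imread("pics/top0.png")
a=cv2.resize(t[195:325,150:390],None,fx=3.3,fy=3.3,interpolation=cv2.INTER_CUBIC)
cv2.imwrite("pics/crop1.png",a)
hsv=cv2.cvtColor(t,cv2.COLOR_BGR2HSV)
m=cv2.inRange(hsv,(65,80,30),(95,255,255))
n,l,s,c=cv2.connectedComponentsWithStats(m)
for i in range(1,n):
    if s[i,4]>3: print(s[i],c[i],onz("top",*c[i],0.02),onz("top",*c[i],0.185))
s0=cv2.imread("pics/side0.png")
m=cv2.inRange(cv2.cvtColor(s0,cv2.COLOR_BGR2HSV),(65,80,30),(95,255,255))
n,l,s,c=cv2.connectedComponentsWithStats(m)
for i in range(1,n):
    if s[i,4]>3: print("side",s[i],c[i],onz("side",*c[i],0.02),onz("side",*c[i],0.185))
E
```

```text
[376   0  17  15 165] [382.75757576   6.13939394] [ 1.1724928 -0.3248259  0.02     ] [ 1.06195333 -0.27822491  0.185     ]
[168 228   3   2   4] [169.   228.25] [0.52567653 0.27947297 0.02      ] [0.51282709 0.23480542 0.185     ]
[359 251  21  20 320] [369.2375   260.615625] [ 0.43584004 -0.26408151  0.02      ] [ 0.43655879 -0.22665488  0.185     ]
[175 258  11   7  54] [179.7962963  260.44444444] [0.43847729 0.24805907 0.02      ] [0.43879774 0.20813603 0.185     ]
[ 94 280  11   6  42] [ 98.66666667 282.69047619] [0.38021204 0.46347368 0.02      ] [0.38933241 0.39101611 0.185     ]
side [196 157  14  37 334] [202.52994012 177.67365269] [ 0.9788343  -0.10488506  0.02      ] [0.7417388  0.07226029 0.185     ]
side [372 211  18  18 281] [380.80071174 219.48754448] [ 0.43209825 -0.257101    0.02      ] [ 0.33031026 -0.0422849   0.185     ]
side [250 235   3   5  13] [251.15384615 237.23076923] [0.64789712 0.01793892 0.02      ] [0.49270272 0.16468751 0.185     ]
side [215 251   4   6  18] [216.22222222 253.88888889] [0.66800114 0.11876455 0.02      ] [0.50783135 0.24056057 0.185     ]
side [248 266  15  15 172] [254.90697674 273.05813953] [0.54859312 0.1084721  0.02      ] [0.41797471 0.23281533 0.185     ]
side [193 303   4   6  20] [194.25 305.7 ] [0.57816678 0.26177919 0.02      ] [0.44022941 0.34818162 0.185     ]
side [145 325   5   7  23] [146.65217391 328.52173913] [0.60410172 0.36140398 0.02      ] [0.45974591 0.42315104 0.185     ]
side [182 346  20  19 273] [191.3992674  355.36996337] [0.48589589 0.34531399 0.02      ] [0.37079393 0.41104303 0.185     ]
```

View pics/crop1.png

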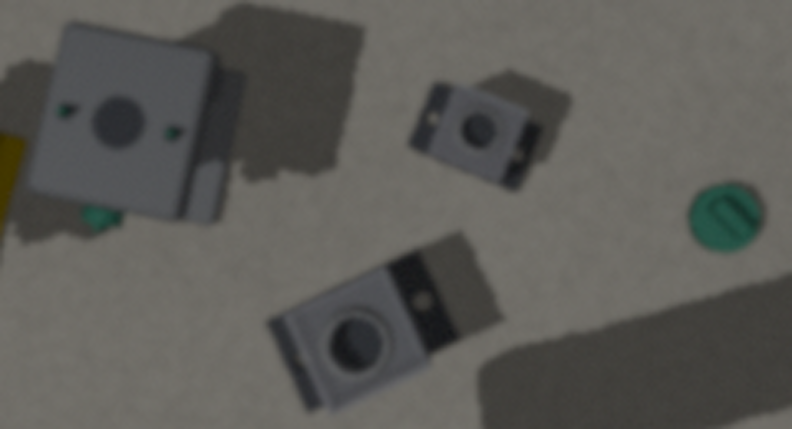

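The crop confirms it. Jar A at top (295,235) has the smaller flange, with holes at (281,231) and (307,242). Jar B at (260,295) is clearly larger in both flange and neck. I'll check the sizes numerically.

```bash
python3 - <<'E'
from h import *
C=lambda x,y:(150+x/3.3-0.35,195+y/3.3-0.35)
def P(n,l,z,conv=C): 
    p=[onz("top",*conv(*q),z)[:2] for q in l]; print(n,np.round(p,4).tolist(),"d",np.round([np.linalg.norm(p[i]-p[i-1]) for i in range(len(p))],4),"mid",np.mean(p,0).round(4),"ang",np.round(np.degrees(np.arctan2(*(p[1]-p[0])[::-1])),1)); return p
P("holes",[(433,119),(518,156)],.01)
P("flange",[(440,82),(543,126),(518,190),(409,147)],.01)
P("neck",[(479,130),(480,130)],.096)
P("pegs top",[(65,110),(173,132)],.183)
P("head",[(68,22),(216,52),(180,217),(28,188)],.175)
P("cap",[(726,216),(727,216)],.02)
P("bar",[(710,205),(752,235)],.0425)
P("bigholes",[(298,357),(423,300)],.01)
# two-view triangulation
def tri(a,b):
    o1,d1=ray("top",*a);o2,d2=ray("side",*b)
    k=np.linalg.lstsq(np.c_[d1,-d2],o2-o1,rcond=None)[0];p=o1+k[0]*d1;q=o2+k[1]*d2
    print(((p+q)/2).round(4),"gap",np.linalg.norm(p-q).round(4))
tri(C(65,110),(216.2,253.9));tri(C(173,132),(251.2,237.2));tri(C(726,216),(380.8,219.5));tri(C(479,130),(316.5,222.5))
t=cv2.imread("pics/top0.png");s=cv2.imread("pics/side0.png")
a=cv2.resize(t[245:277,352:388],None,fx=10,fy=10,interpolation=cv2.INTER_CUBIC)
b=cv2.resize(s[207:239,362:398],None,fx=10,fy=10,interpolation=cv2.INTER_CUBIC)
cv2.imwrite("pics/crop2.png",np.clip(1.6*np.hstack([a,b]).astype(float),0,255).astype(np.uint8))
E
```

```text
holes [[0.5186, -0.0251], [0.4875, -0.0957]] d [0.0771 0.0771] mid [ 0.503  -0.0604] ang -113.8
flange [[0.5495, -0.0311], [0.5124, -0.1168], [0.4593, -0.0953], [0.4953, -0.0051]] d [0.0602 0.0934 0.0572 0.0972] mid [ 0.5041 -0.0621] ang -113.4
neck [[0.5039, -0.0597], [0.5039, -0.0605]] d [0.0008 0.0008] mid [ 0.5039 -0.0601] ang -90.2
pegs top [[0.5136, 0.2346], [0.4979, 0.1586]] d [0.0776 0.0776] mid [0.5057 0.1966] ang -101.7
head [[0.5771, 0.2363], [0.5552, 0.1305], [0.4386, 0.1541], [0.4593, 0.2612]] d [0.1204 0.108  0.119  0.1091] mid [0.5076 0.1955] ang -101.7
cap [[0.4372, -0.2652], [0.4372, -0.2661]] d [0.0008 0.0008] mid [ 0.4372 -0.2657] ang -90.2
bar [[0.4461, -0.2475], [0.422, -0.2806]] d [0.041 0.041] mid [ 0.4341 -0.264 ] ang -126.0
bigholes [[0.3243, 0.086], [0.3697, -0.0163]] d [0.1119 0.1119] mid [0.347  0.0348] ang -66.0
[0.514  0.2358 0.1786] gap 0.0002
[0.4981 0.1594 0.1792] gap 0.0001
[ 0.437  -0.2671  0.0122] gap 0.0004
[ 0.5034 -0.0607  0.0881] gap 0.0024
```

View pics/crop2.png

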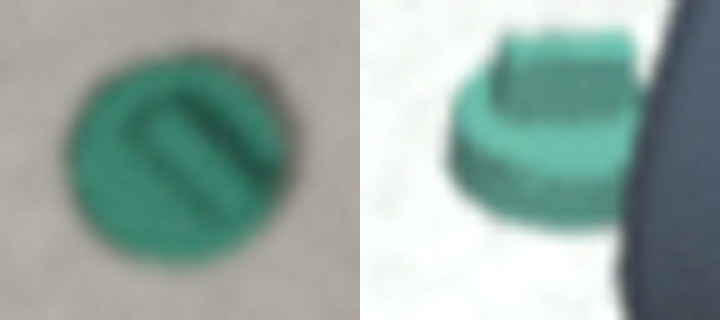

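The candidate jars measure as follows: A (295,235) has a hole pitch of 77 mm and a flange of 59×95, which fits the 78 mm and 60×100 given. B has a pitch of 112 mm, so it is too large. The crop shows the cap bar up, running along about 50° in the world frame. The peg pitch is 77.6 mm at z≈0.18, also consistent. Moving above jar A with the jaws along its y axis.

Request:
play_rows --pt "0 0.0262 0.04455 0 0 0 -0.0598" --pt "0 0.0262 0.04455 0 0 0 -0.0598" --pt "0 0.0262 0.04455 0 0 0 -0.0598" --pt "0 0.0262 0.04455 0 0 0 -0.0598" --pt "0 0.0262 0.04455 0 0 0 -0.0598" --pt "0 0.0262 0.04455 0 0 0 -0.0598" --pt "0 0.0262 0.04455 0 0 0 -0.0598" --pt "0 0.0262 0.04455 0 0 0 -0.0598" --pt "0 0.0262 0.04455 0 0 0 -0.0598" --pt "0 0.0262 0.04455 0 0 0 -0.0598" --pt "0 0.0262 0.04455 0 0 0 -0.0598" --pt "0 0.0262 0.04455 0 0 0 -0.0598"

```text
time_s: 1.6
position: [0.5037, -0.0596, 0.2223]
tcp_rot: [[0.916, -0.401, -0.0], [-0.401, -0.916, 0.0], [-0.0, 0.0, -1.0]]
force: [0.8, -0.2, 0.4]
opening: 0.998
```

Request:
play_rows --pt "0 0 0 0 0 0 0" --pt "0 0 0 0 0 0 0"

```text
time_s: 1.85
position: [0.5026, -0.0612, 0.2222]
tcp_rot: [[0.917, -0.398, -0.001], [-0.398, -0.917, -0.0], [-0.001, 0.001, -1.0]]
force: [-0.8, 0.3, 0.2]
opening: 0.991
```

Request:
play_rows --pt "0 0 0 -0.04 0 0 0" --pt "0 0 0 -0.04 0 0 0" --pt "0 0 0 -0.04 0 0 0" --pt "0 0 0 -0.03 0 0 0" --pt "0 0 0 -0.03 0 0 0" --pt "0 0 0 0 0 0 0"

```text
time_s: 2.6
position: [0.501, -0.0622, 0.0409]
tcp_rot: [[0.916, -0.402, -0.005], [-0.402, -0.916, 0.002], [-0.005, 0.001, -1.0]]
force: [-0.2, -0.3, 1.3]
opening: 1.001
```

Request:
play_rows --pt "1 0 0 0 0 0 0" --pt "1 0 0 0 0 0 0" --pt "1 0 0 0 0 0 0" --pt "1 0 0 0 0 0 0" --pt "1 0 0 0 0 0 0" --pt "1 0 0 0 0 0 0"

```text
time_s: 3.35
position: [0.5038, -0.0613, 0.0434]
tcp_rot: [[0.917, -0.399, 0.002], [-0.399, -0.917, -0.001], [0.002, -0.0, -1.0]]
force: [-0.7, 0.7, 6.1]
opening: 0.686
```

Request:
play_rows --pt "1 0 0 0.02 0 0 0" --pt "1 0 0 0.045 0 0 0" --pt "1 0 0 0.045 0 0 0" --pt "1 0 0 0.045 0 0 0" --pt "1 0 0 0.035 0 0 0" --pt "1 0 0.02 0.01 0 0 0.026" --pt "1 0.001 0.04 0 0 0 0.04" --pt "1 0.0005 0.05 0 0 0 0.04" --pt "1 0.001 0.05 0 0 0 0.04" --pt "1 0 0.05 0 0 0 0.03" --pt "1 0 0.03 0 0 0 0.03" --pt "1 0 0.0175 0 0 0 0"

```text
time_s: 4.85
position: [0.5048, 0.1978, 0.2421]
tcp_rot: [[0.979, -0.202, -0.001], [-0.202, -0.979, -0.0], [-0.001, 0.001, -1.0]]
force: [0.5, -0.2, -1.9]
opening: 0.687
```

Request:
play_rows --pt "1 0 0 0 0 0 0" --pt "1 0 0 0 0 0 0" --pt "1 0 0 0 0 0 0"

```text
time_s: 5.22
position: [0.5058, 0.1951, 0.2425]
tcp_rot: [[0.979, -0.205, -0.0], [-0.205, -0.979, -0.0], [-0.0, 0.0, -1.0]]
force: [-1.0, 0.1, -1.9]
opening: 0.691
```

```bash
python3 - <<'E'
from h import *
p=np.mean([ (bot.capture("side"),bot.read_state()["position"])[1] for _ in range(6)],0);print(p)
s=bot.capture("side");t=bot.capture("top");st=bot.read_state()
print(st["position"],st["tcp_rot"],st["force"],st["opening"])
u,v=proj("side",[.505,.197,.22]).astype(int);print(u,v)
a=cv2.resize(s[v-65:v+65,u-65:u+65],(600,600),interpolation=cv2.INTER_CUBIC)
cv2.imwrite("pics/s1.png",np.clip(1.3*a.astype(float),0,255).astype(np.uint8));cv2.imwrite("pics/raw_s1.png",s);cv2.imwrite("pics/raw_t1.png",t)
E
```

```text
[0.50581832 0.19558197 0.24258081]
[0.50570028 0.19615634 0.24256454] [[ 9.79053925e-01 -2.03601111e-01 -6.64165507e-06]
 [-2.03601111e-01 -9.79053924e-01 -1.96920667e-05]
 [-2.49321180e-06  2.06318435e-05 -1.00000000e+00]] [ 0.83130095 -0.22671427 -1.53026268] 0.6874238226398888
232 227
```

View pics/s1.png

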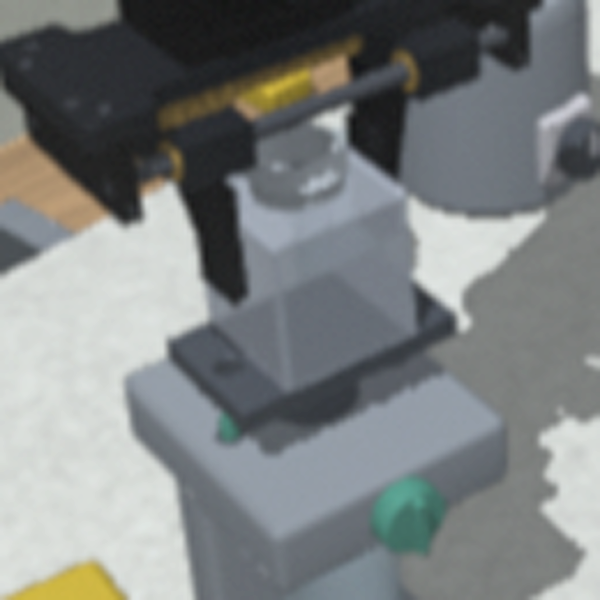

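The jar hangs straight, about 12 mm above the pegs, and its visible left hole is at crop (228,368). Next I compare its corners and hole with the pegs.

```bash
python3 - <<'E'
from h import *
S=lambda x,y:(232-65+x*130/600-.4,227-65+y*130/600-.4)
Z=.210
L,N,R=[onz("side",*S(*q),Z)[:2] for q in[(170,345),(247,410),(455,320)]]
print(L,N,R,"len",np.linalg.norm(L-N),np.linalg.norm(N-R),"ctr",(L+R)/2,"ang",np.degrees(np.arctan2(*(R-N)[::-1])))
print("hole",onz("side",*S(228,368),.208))
for q in[(.5138,.2355,.21),(.4982,.159,.21)]: print(proj("side",q),proj("top",q))
# same for pegs in first side pic, peg seen centroid at z~.182
for q in[(216.2,253.9),(251.2,237.2)]: print(onz("side",*q,.1825))
E
```

```text
[0.53887324 0.24028534] [0.48525631 0.24835865] [0.46217988 0.15676308] len 0.05422134131790963 0.09445776577090911 ctr [0.50052656 0.19852421] ang -104.14071622112931
hole [0.5120609  0.23403996 0.208     ]
[214.62794652 240.47461143] [165.70997911 226.96700195]
[250.37319883 224.25427549] [199.64630397 233.76992546]
[0.51026628 0.23876233 0.1825    ]
[0.49505212 0.16233843 0.1825    ]
```

Request:
play_rows --pt "1 -0.0005 0.0015 -0.005 0 0 0" --pt "1 0 0 -0.004 0 0 0" --pt "1 0 0 -0.002 0 0 0" --pt "1 0 0 -0.002 0 0 0" --pt "1 0 0 -0.002 0 0 0" --pt "1 0 0 0 0 0 0"

```text
time_s: 6.38
position: [0.5051, 0.1978, 0.2274]
tcp_rot: [[0.979, -0.203, -0.0], [-0.203, -0.979, -0.0], [-0.0, 0.0, -1.0]]
force: [0.5, 0.1, -1.3]
opening: 0.69
```

Request:
play_rows --pt "1 0 0 -0.002 0 0 0" --pt "1 0 0 -0.002 0 0 0" --pt "1 0 0 0 0 0 0"

```text
time_s: 6.75
position: [0.5052, 0.1979, 0.2234]
tcp_rot: [[0.979, -0.203, -0.0], [-0.203, -0.979, 0.0], [-0.0, -0.0, -1.0]]
force: [1.1, 0.8, -1.7]
opening: 0.684
```

Request:
play_rows --pt "1 0 0 -0.002 0 0 0" --pt "1 0 0 -0.002 0 0 0" --pt "1 0 0 0 0 0 0"

```text
time_s: 7.12
position: [0.5052, 0.1979, 0.2194]
tcp_rot: [[0.979, -0.203, -0.0], [-0.203, -0.979, 0.0], [-0.0, -0.0, -1.0]]
force: [1.1, 0.2, -1.9]
opening: 0.69
```

Request:
play_rows --pt "1 0 0 -0.001 0 0 0" --pt "1 0 0 -0.001 0 0 0" --pt "1 0 0 0 0 0 0"

```text
time_s: 7.5
position: [0.5052, 0.1978, 0.2185]
tcp_rot: [[0.979, -0.203, 0.001], [-0.203, -0.979, 0.0], [0.0, -0.0, -1.0]]
force: [-2.7, -1.0, 5.4]
opening: 0.682
```

Request:
play_rows --pt "1 0 0 -0.001 0 0 0" --pt "1 0 0 0 0 0 0"

```text
time_s: 7.75
position: [0.5052, 0.1978, 0.2184]
tcp_rot: [[0.979, -0.203, 0.001], [-0.203, -0.979, 0.0], [0.001, -0.0, -1.0]]
force: [-4.1, -1.2, 10.9]
opening: 0.691
```

It made firm contact at TCP z=0.2184, against about 0.218 expected, so the jar is home. Releasing, rising and taking a look.

Request:
play_rows --pt "1 0 0 0.0015 0 0 0" --pt "0 0 0 0 0 0 0" --pt "0 0 0 0 0 0 0" --pt "0 0 0 0 0 0 0" --pt "0 0 0 0 0 0 0" --pt "0 0 0 0 0 0 0" --pt "0 0 0 0.03 0 0 0" --pt "0 0 0 0.05 0 0 0" --pt "0 0 0 0.04 0 0 0" --pt "0 -0.01 -0.05 0.02 0 0 0.1" --pt "0 -0.01 -0.05 0 0 0 0.1" --pt "0 -0.01 -0.05 0 0 0 0.1"

```text
time_s: 9.25
position: [0.4748, 0.0466, 0.3586]
tcp_rot: [[0.995, 0.099, 0.001], [0.099, -0.995, -0.0], [0.001, 0.001, -1.0]]
force: [0.7, -0.4, 0.6]
opening: 1.003
```

```bash
python3 - <<'E'
from h import *
s=bot.capture("side");st=bot.read_state()
print(st["time_s"],st["position"],st["tcp_rot"][:2],st["force"],st["opening"])
a=cv2.resize(s[162:292,167:297],(600,600),interpolation=cv2.INTER_CUBIC)
cv2.imwrite("pics/s2.png",np.clip(1.3*a.astype(float),0,255).astype(np.uint8));cv2.imwrite("pics/raw_s2.png",s)
E
```

```text
9.3 [0.47359257 0.04123306 0.35822924] [[ 0.99522807  0.09756769 -0.00127468]
 [ 0.09755834 -0.9952115  -0.0060362 ]] [-0.7115936  -2.64169272 -1.06045696] 0.9989411208972322
```

View pics/s2.png

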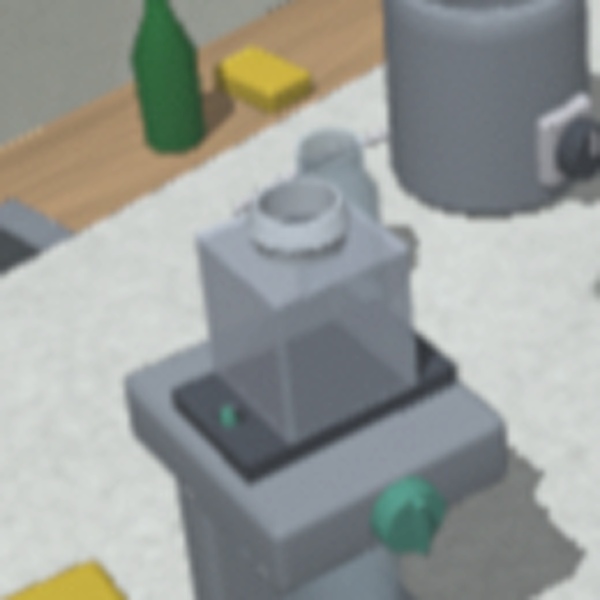

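The jar is seated, with a peg showing through the hole at (228,415) and the flange flat. Going to the cap next.

Request:
play_rows --pt "0 -0.0038 -0.0312 -0.01 0 0 0.076" --pt "0 -0.0038 -0.0312 -0.02 0 0 0.076" --pt "0 -0.0038 -0.0312 -0.02 0 0 0.076" --pt "0 -0.0038 -0.0312 -0.02 0 0 0.076" --pt "0 -0.0038 -0.0312 -0.02 0 0 0.076" --pt "0 -0.0038 -0.0312 -0.02 0 0 0.076" --pt "0 -0.0038 -0.0312 -0.03 0 0 0.076" --pt "0 -0.0038 -0.0312 -0.03 0 0 0.076" --pt "0 -0.0038 -0.0312 -0.03 0 0 0.076" --pt "0 -0.0038 -0.0312 -0.03 0 0 0.076" --pt "0 0 0 0 0 0 0" --pt "0 0 0 0 0 0 0"

```text
time_s: 10.8
position: [0.4373, -0.2636, 0.1284]
tcp_rot: [[0.657, 0.754, -0.0], [0.754, -0.657, 0.001], [0.0, -0.0, -1.0]]
force: [-0.9, -0.2, 0.5]
opening: 0.999
```

```bash
python3 - <<'E'
from h import *
P=[]
for _ in range(5): t=bot.capture("top");P.append(bot.read_state()["position"])
s=bot.capture("side");st=bot.read_state();R=np.array(st["tcp_rot"])
print(np.mean(P,0),R[:,2],np.degrees(np.arctan2(R[1,1],R[0,1])))
u,v=proj("side",[.437,-.266,.04]).astype(int)
u2,v2=proj("top",[.505,.197,.27]).astype(int);print(u,v,u2,v2)
a=cv2.resize(s[v-40:v+40,u-40:u+40],(400,400),interpolation=cv2.INTER_CUBIC)
b=cv2.resize(t[v2-40:v2+40,u2-40:u2+40],(400,400),interpolation=cv2.INTER_CUBIC)
cv2.imwrite("pics/s3.png",np.clip(1.5*np.hstack([a,b]).astype(float),0,255).astype(np.uint8))
E
```

```text
[ 0.43769146 -0.26347763  0.12902696] [ 0.00111655 -0.00100084 -0.99999888] -40.94361212853548
381 211 176 228
```

View pics/s3.png

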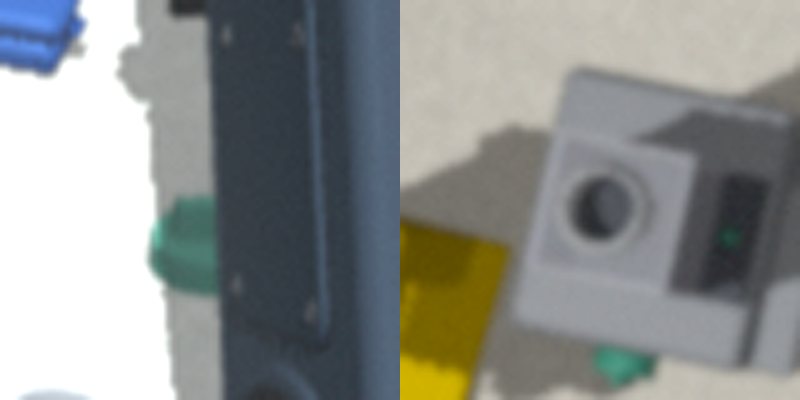

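Left, the arm blocks most of the view of the cap. Right, the neck rim on the stand is centred at about top (177,228), which agrees with the seat to about 2 mm. Lowering onto the cap bar.

Request:
play_rows --pt "0 -0.0005 -0.0015 -0.03 0 0 0" --pt "0 0 0 -0.04 0 0 0" --pt "0 0 0 -0.025 0 0 0" --pt "0 0 0 -0.01 0 0 0" --pt "0 0 0 -0.002 0 0 0" --pt "0 0 0 0 0 0 0" --pt "0 0 0 0 0 0 0"

```text
time_s: 11.98
position: [0.4372, -0.2661, 0.022]
tcp_rot: [[0.656, 0.755, 0.001], [0.755, -0.656, -0.001], [-0.0, 0.002, -1.0]]
force: [-0.3, -0.4, -0.8]
opening: 1.0
```

Request:
play_rows --pt "1 0 0 0 0 0 0" --pt "1 0 0 0 0 0 0" --pt "1 0 0 0 0 0 0" --pt "1 0 0 0 0 0 0" --pt "1 0 0 0 0 0 0" --pt "1 0 0 0 0 0 0" --pt "1 0 0 0 0 0 0" --pt "1 0 0 0 0 0 0" --pt "1 0 0 0 0 0 0" --pt "1 0 0 0 0 0 0"

```text
time_s: 13.22
position: [0.4366, -0.2656, 0.021]
tcp_rot: [[0.656, 0.755, -0.0], [0.755, -0.656, 0.0], [0.0, -0.0, -1.0]]
force: [-0.1, 0.4, -0.5]
opening: 0.133
```

Request:
play_rows --pt "1 0 0 0.02 0 0 0" --pt "1 0 0 0.05 0 0 0" --pt "1 0 0 0.05 0 0 0" --pt "1 0 0 0.05 0 0 0" --pt "1 0 0 0.05 0 0 0" --pt "1 0.004 0.02 0.05 0 0 0" --pt "1 0.006 0.04 0.03 0 0 0" --pt "1 0.006 0.04 0.02 0 0 0" --pt "1 0.006 0.045 0 0 0 0" --pt "1 0.006 0.045 0 0 0 0" --pt "1 0.006 0.045 0 0 0 0" --pt "1 0.006 0.045 0 0 0 0"

```text
time_s: 14.72
position: [0.4764, 0.0158, 0.3409]
tcp_rot: [[0.656, 0.755, -0.0], [0.755, -0.656, 0.0], [-0.0, -0.0, -1.0]]
force: [0.2, 0.7, -1.5]
opening: 0.136
```

Request:
play_rows --pt "1 0.006 0.04 0 0 0 0" --pt "1 0.006 0.04 0 0 0 0" --pt "1 0.006 0.04 0 0 0 0" --pt "1 0.006 0.04 0 0 0 0" --pt "1 0.0055 0.023 0 0 0 0" --pt "1 0 0 -0.03 0 0 0" --pt "1 0 0 0 0 0 0" --pt "1 0 0 0 0 0 0"

```text
time_s: 15.72
position: [0.5064, 0.1971, 0.3115]
tcp_rot: [[0.656, 0.754, 0.0], [0.754, -0.656, 0.0], [0.0, 0.0, -1.0]]
force: [-0.8, -0.8, -0.2]
opening: 0.135
```

```bash
python3 - <<'E'
from h import *
P=[];F=[]
for _ in range(5): s=bot.capture("side");t=bot.read_state();P.append(t["position"]);F.append(t["force"])
R=np.array(t["tcp_rot"])
print(t["time_s"],np.mean(P,0),np.mean(F,0),R[:,2],t["opening"])
u,v=proj("side",[.506,.197,.29]).astype(int);print(u,v)
a=cv2.resize(s[v-45:v+45,u-45:u+45],(600,600),interpolation=cv2.INTER_CUBIC)
cv2.imwrite("pics/s4.png",np.clip(1.3*a.astype(float),0,255).astype(np.uint8))
E
```

```text
15.975 [0.50675498 0.19708773 0.31207888] [ 0.01221365  0.14530184 -0.6066433 ] [ 1.67232212e-03  3.11449716e-04 -9.99998553e-01] 0.13378331102772337
229 195
```

View pics/s4.png

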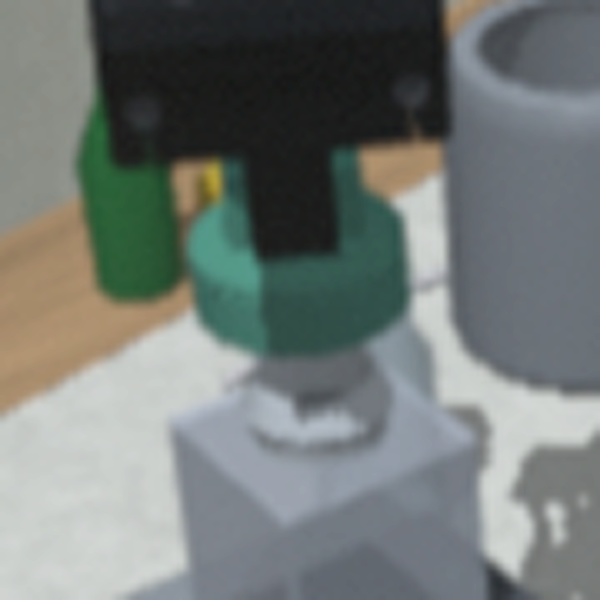

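The cap (edges 188–410, centre 299) sits above the neck (247–390, centre 318). I'll check that against the projection of a vertical line.

```bash
python3 - <<'E'
from h import *
f=lambda X:(proj("side",X)-[229-45-.4,195-45-.4])*600/90
print("cap",f([.5067,.197,.301]),"neck",f([.5067,.197,.262]))
print("d/dx",f([.5167,.197,.262])-f([.5067,.197,.262]),"d/dy",f([.5067,.207,.262])-f([.5067,.197,.262]))
# old picture s2: neck bead in crop of 130px -> centre u; s2 rim edges
g=lambda X:(proj("side",X)-[167-.4,162-.4])*600/130
print(g([.5055,.1975,.271]),g([.5055,.1975,.262]))
a=cv2.imread("pics/raw_s2.png");b=bot.capture("side");cv2.imwrite("pics/raw_s4.png",b)
for n,i in(("s2",a),("now",b)):
  for y in (214,218): print(n,y,cv2.cvtColor(i,cv2.COLOR_BGR2GRAY)[y,208:250:1].tolist())
E
```

```text
cap [298.76634283 269.80420084] neck [311.72016649 394.04546256]
d/dx [-25.74600641 -13.08357151] d/dy [-27.35455599  16.41776211]
[293.46636426 199.65440478] [295.48441932 219.07651274]
s2 214 [155, 135, 121, 124, 127, 127, 127, 126, 127, 127, 127, 127, 124, 115, 115, 125, 134, 142, 142, 142, 144, 145, 145, 144, 143, 143, 141, 140, 133, 123, 115, 95, 86, 93, 114, 122, 122, 121, 121, 119, 119, 119]
s2 218 [162, 151, 116, 102, 102, 103, 110, 118, 125, 128, 127, 126, 127, 128, 126, 124, 120, 117, 116, 114, 113, 111, 110, 108, 107, 106, 105, 106, 109, 111, 115, 118, 120, 122, 123, 122, 121, 121, 121, 118, 114, 110]
now 214 [152, 133, 118, 122, 124, 125, 124, 125, 124, 125, 124, 125, 122, 112, 112, 123, 132, 139, 140, 140, 140, 139, 142, 142, 140, 140, 138, 135, 129, 116, 109, 86, 80, 91, 112, 119, 119, 119, 118, 117, 116, 116]
now 218 [159, 149, 114, 100, 100, 102, 106, 116, 124, 126, 125, 124, 125, 125, 124, 121, 118, 114, 113, 112, 112, 108, 106, 105, 104, 103, 102, 105, 106, 109, 112, 116, 118, 120, 120, 120, 119, 118, 118, 116, 111, 108]
```

The cap matches the prediction. The neck lies about 2.5 mm towards lower x+y, which agrees with the top view (≈0.5055, 0.1955). I'll shift by (-1, -1.5) mm and lower.

Request:
play_rows --pt "1 -0.001 -0.0015 0 0 0 0" --pt "1 0 0 -0.01 0 0 0" --pt "1 0 0 -0.008 0 0 0" --pt "1 0 0 -0.005 0 0 0" --pt "1 0 0 -0.002 0 0 0" --pt "1 0 0 0 0 0 0"

```text
time_s: 16.77
position: [0.5051, 0.1961, 0.286]
tcp_rot: [[0.656, 0.755, -0.0], [0.755, -0.656, 0.0], [0.0, -0.0, -1.0]]
force: [-0.6, 1.3, -0.1]
opening: 0.132
```

Request:
play_rows --pt "1 0 0 -0.001 0 0 0" --pt "1 0 0 -0.001 0 0 0" --pt "1 0 0 0 0 0 0"

```text
time_s: 17.15
position: [0.5052, 0.1963, 0.2843]
tcp_rot: [[0.656, 0.755, 0.0], [0.755, -0.656, 0.001], [0.001, -0.0, -1.0]]
force: [-0.6, 4.1, 1.8]
opening: 0.134
```

Request:
play_rows --pt "1 0 0 -0.001 0 0 0" --pt "1 0 0 -0.001 0 0 0" --pt "1 0 0 0 0 0 0"

```text
time_s: 17.52
position: [0.5054, 0.1966, 0.2828]
tcp_rot: [[0.656, 0.755, 0.001], [0.755, -0.656, 0.002], [0.002, -0.0, -1.0]]
force: [-1.7, 5.1, 5.0]
opening: 0.137
```

A lateral force of +5 N in y says the neck centre is further +y, so I'll ease over.

Request:
play_rows --pt "1 -0.0003 0.001 0 0 0 0" --pt "1 0 0 0 0 0 0"

```text
time_s: 17.77
position: [0.5051, 0.1972, 0.2826]
tcp_rot: [[0.656, 0.755, 0.001], [0.755, -0.656, 0.001], [0.001, 0.0, -1.0]]
force: [-2.0, 4.1, 6.0]
opening: 0.134
```

Request:
play_rows --pt "1 0 0 -0.001 0 0 0" --pt "1 0 0 -0.001 0 0 0" --pt "1 0 0 0 0 0 0"

```text
time_s: 18.15
position: [0.5048, 0.1963, 0.2798]
tcp_rot: [[0.656, 0.755, 0.0], [0.755, -0.656, -0.002], [-0.001, 0.001, -1.0]]
force: [0.0, 2.7, 0.2]
opening: 0.137
```

The force dropped to about 0 at z=0.280, 3–4 mm above home, so that was the click. Pressing on to home.

Request:
play_rows --pt "1 0 0 -0.001 0 0 0" --pt "1 0 0 -0.001 0 0 0" --pt "1 0 0 -0.001 0 0 0" --pt "1 0 0 0 0 0 0"

```text
time_s: 18.65
position: [0.5049, 0.1965, 0.2768]
tcp_rot: [[0.656, 0.755, -0.0], [0.755, -0.656, -0.001], [-0.001, 0.0, -1.0]]
force: [-0.2, 1.3, -1.2]
opening: 0.135
```

Request:
play_rows --pt "1 0 0 -0.001 0 0 0" --pt "1 0 0 0 0 0 0"

```text
time_s: 18.9
position: [0.5049, 0.197, 0.2762]
tcp_rot: [[0.656, 0.755, 0.0], [0.755, -0.656, 0.0], [0.0, -0.0, -1.0]]
force: [-0.6, 1.1, -1.6]
opening: 0.136
```

Request:
play_rows --pt "1 0 0 -0.001 0 0 0" --pt "1 0 0 0 0 0 0"

```text
time_s: 19.15
position: [0.5049, 0.1975, 0.2756]
tcp_rot: [[0.656, 0.755, 0.001], [0.755, -0.656, 0.001], [0.001, -0.0, -1.0]]
force: [-2.0, 4.1, 4.0]
opening: 0.138
```

Request:
play_rows --pt "1 0 0 -0.001 0 0 0" --pt "1 0 0 0 0 0 0"

```text
time_s: 19.4
position: [0.5049, 0.1976, 0.2756]
tcp_rot: [[0.656, 0.755, 0.001], [0.755, -0.656, 0.002], [0.002, -0.0, -1.0]]
force: [-2.1, 4.2, 9.1]
opening: 0.135
```

Request:
play_rows --pt "1 0 0.0005 -0.0005 0 0 0" --pt "1 0 0 0 0 0 0" --pt "1 0 0 0 0 0 0" --pt "1 0 0 0 0 0 0"

```text
time_s: 19.9
position: [0.5048, 0.1976, 0.2755]
tcp_rot: [[0.656, 0.755, 0.001], [0.755, -0.656, 0.001], [0.001, 0.001, -1.0]]
force: [-3.9, 1.2, 11.6]
opening: 0.138
```

```bash
python3 - <<'E'
from h import *
F=[]
for _ in range(4): s=bot.capture("side");t=bot.read_state();F.append(t["force"])
print(t["time_s"],t["position"],np.mean(F,0),t["opening"])
a=cv2.resize(s[150:290,150:310],(686,600),interpolation=cv2.INTER_CUBIC)
cv2.imwrite("pics/s5.png",np.clip(1.3*a.astype(float),0,255).astype(np.uint8))
E
```

```text
20.1 [0.50484316 0.19765827 0.27553048] [-4.02642612  2.2066406  11.47597916] 0.13357556694743167
```

View pics/s5.png

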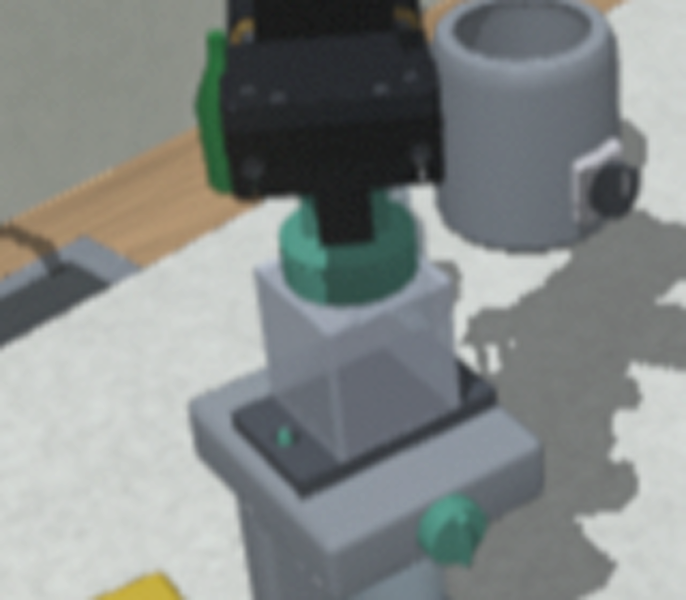

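The cap sits down on the shoulder at (350,255), the flange is flat with a peg through the hole at (285,436), and the press is steady at 11.5 N. Handing in.

```bash
python3 -c "
from rig import bot
print(bot.hand_in())"
```

```text
the job is handed in; nothing more can be done
None
```

The dispenser is back together, and I handed it in at about 20 s with the arm still gripping the cap bar and pressing down.

- **Jar:** I placed the smaller jar (hole pitch measured at 77 mm) over both pegs. It stopped at the height expected for fully home, and I let go of it. The last picture shows the flange flat and the near peg through its hole; the far peg was hidden in that view.
- **Cap:** It clicked with the tool 3–4 mm above home, where the upward force fell from about 6 N to 0. It then came to a hard stop at tool height 0.2755 m, against 0.276 m expected.
- **Final press:** The downward force held at about 11.5 N. A sideways force of about 4.5 N remained that I did not take out.
- **Disagreements:** My estimates of the seat position from the two cameras and the arm differed by 2–3 mm. The camera-based shift I made over the neck went too far in y, and the force reading showed it, so I partly undid it while pressing.
- **Other objects:** I did not touch either bottle or the teat case, but I did not measure their positions again at the end.

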